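# Laying out the induction drugs on the pale blue tray

## Task

Finish laying out the drugs on the pale blue tray in their order of use: leave the blue-labelled syringe where it lies and, looking along it towards its tip, lay the yellow one to the right of it and the red one to the right of the yellow, side by side, parallel, barrels level, tips all pointing the blue one's way, about 80 mm between neighbouring centre lines. Stand each of the three syringes' vials (cap of the same colour as the label) upright on the tray straight off the tip of its own syringe, about 20 mm clear of the tip cap. Set the glass down gently, let no vial topple, and leave the spare green-capped vial alone.

Things in the scene. Friction and masses are not known exactly. Their poses are not given: they have to be found in the camera images.
- tray: Shallow pale blue plastic tray, fixed to the worktop: inside 250 mm along its x by 290 mm along its y, rim 2 mm thick and 15 mm high, floor top 3 mm above the worktop. Origin at the centre of its underside, x away from the robot, y to the left, z up.
- blue_syringe: 10 mL syringe with a blue label, already lying at the left in the tray, tip away from the robot. Origin on its axis at mid-barrel, x towards the white tip cap, z up. Clear barrel 17 mm thick, x -36 to +36 mm, blue label; cap (9 mm thick) ends at x +54, plunger at x -64; flat flange 32 mm wide (along y) at x -36 keeps it from rolling. Axis 8.5 mm above what it lies on. 20 g.
- yellow_syringe: 20 mL syringe with a yellow label and white contents, on the worktop beside the tray. Origin on its axis at mid-barrel, x towards the white tip cap, z up. Clear barrel 21 mm thick, x -42 to +42 mm, yellow label; cap (9 mm thick) ends at x +60, plunger at x -72; flat flange 36 mm wide (along y) at x -42 keeps it from rolling. Axis 10.5 mm above what it lies on. 34 g.
- red_syringe: 10 mL syringe with a red label, on the worktop beside the tray. Origin on its axis at mid-barrel, x towards the white tip cap, z up. Clear barrel 17 mm thick, x -36 to +36 mm, red label; cap (9 mm thick) ends at x +54, plunger at x -64; flat flange 32 mm wide (along y) at x -36 keeps it from rolling. Axis 8.5 mm above what it lies on. 20 g.
- blue_vial: The blue syringe's vial: amber glass vial with a blue flip-off cap and blue band on its label: body 24 mm in diameter up to 34 mm, then a neck and a 20 mm cap, 50 mm high in all. Stands on the worktop; origin at the centre of its underside, z up. 26 g.
- yellow_vial: The yellow syringe's vial: white-filled glass vial with a yellow flip-off cap and yellow band on its label: body 32 mm in diameter up to 42 mm, then a neck and a 20 mm cap, 60 mm high in all. Stands on the worktop; origin at the centre of its underside, z up. 50 g.
- red_vial: The red syringe's vial: clear glass vial with a red flip-off cap and red band on its label: body 24 mm in diameter up to 34 mm, then a neck and a 20 mm cap, 50 mm high in all. Stands on the worktop; origin at the centre of its underside, z up. 26 g.
- green_vial: Bystander, a spare: clear glass vial with a green flip-off cap and green band on its label: body 24 mm in diameter up to 34 mm, then a neck and a 20 mm cap, 50 mm high in all. Stands on the worktop; origin at the centre of its underside, z up. 26 g.

How it is judged:
By the outcome, as a careful person would: the job done as asked, in the order asked, and still so for the second after the job is handed in, with the robot touching nothing.
It also fails if it takes over 122 s, if anything falls off the work surface, if the arm or the gripper's body presses on something with over 40 N, if the wrist force passes 120 N, or if a joint passes its speed limit or range.

## Robot

A 6-joint arm with a two-finger parallel gripper is mounted at the origin on the work surface. World frame = base frame: x ahead of the robot, y to its left, z up, the work surface at z = 0. Lengths are in m, angles in rad, forces in N, time in s.
With the tool pointing down it reaches from about 0.25 to 0.775 m from the base axis. Payload 8.9 kg.
Tool frame: the origin (TCP) lies on the centre line of the jaws, within the pads' length; the fingertips stand 17 mm ahead of it and the grasp point (between the pads) lies 2 mm behind it; x points along the fingers, y is the direction in which the jaws open and shut, and the axes are right-handed (so a half turn about x gives the same grasp; the last joint's range is limited). The gripper opens to 85 mm and grips with 20 to 120 N. Pads are 22 mm wide; open, the fingers measure 114 mm over their backs; the gripper's body (76 mm by 85 mm) begins 54 mm behind the grasp point. The pads swing forward as they close: fully open they stand 13 mm farther back than shut.
Start: joints at [-1.42, 0.291, -0.153, 1.127, 0, 1.431], TCP at [0.15, -0.503, 0.248] pointing down, gripper open.
Joint ranges: [-2.52, 2.52], [-0.91, 1.74], [-1.3, 1.37], [-1.96, 2.02], [-1.52, 1.47], [-3.14, 3.14]. Speed limits (rad/s): [2.22, 2.22, 2.79, 3.14, 3.14, 3.14].

## Interface

Orientations are given as a rotation vector (axis times angle).
In Python, from plant import observe, grab_frame, hand_in gives the robot as it stands.
- The arm moves only by the shell command python3 -m jog 'ROWS' [FORCE]. ROWS is JSON, a list that holds one entry, the list of rows, each a list of 7 numbers: the shift along the world's x, y, z in m, then the turn, a rotation vector about the world's x, y, z in rad, then the gripper command: -1 is fully open, 1 is shut, values between are in proportion. In form: [[[tx, ty, tz, rx, ry, rz, fingers], ...]]. A call has exactly 10 rows; each row is the pose to reach, as a shift and turn from the pose commanded when the call began; what a row does not reach only later rows make up. A row lasts 1/10 s, in which the tool goes at most 50 mm and 8.59 degrees, less where a joint would pass 70% of its speed; a pose out of reach is approached as far as the arm can. A call with a gripper value outside its range is refused whole. The fingers move at their own pace and stop on an object; FORCE is the grip in N (left out, the last holds). Time passes only in rows, so rows that repeat a pose let the fingers close, or fill a call up. It gives the time, the measured TCP pose, the force and the opening at its end, in the units of the state.
- observe(): the state, without advancing time (a new reading comes with each control period).
- grab_frame(name): name is "scene" or "top"; returns a dict with "image" (420x560x3 uint8, blue, green, red), "z_map" (420x560 float32, m along the optical axis (not along the pixel's ray), 0 where there is no reading), "intrinsics" (3x3 intrinsics, pixels), "R" (3x3) and "t" (3): a world point X has camera coordinates R X + t. Camera axes: x right, y down, z forward; pixel columns grow to the right and rows downward; lengths in m; the calibration is good to about 2 mm. A picture is of the moment at which its call begins.
- hand_in(): hands the job in, once; it reports no verdict.
The state is a dict: "t": time; "joint_pos": joint angles; "dq": joint speeds; "joint_efforts": joint torques, N m; "tcp_pos": TCP position; "ee_rot": TCP orientation; "wrist_force": force on the tool from outside, world axes, zero at the start; "moment": the same for the moment, N m; "gripper_width": finger opening in m.
Only numpy, scipy, OpenCV 4.12 (cv2) and the standard library are available. Lean on these libraries where they do the work, as an engineer would, in place of code of your own. Each camera call takes 0.05 s, during which the arm holds its last target. There are 200 camera calls.

## Working session

There is one attempt and no reset: what is moved stays moved. The work goes in short steps, Python scripts to look and compute and a shell command to move; the robot and the scene stay as the last step left them, time stands still between calls to the robot, and variables do not carry over. Pictures are saved under pics/ and viewed, about 12 in all and at most 16, crops included, and the job is handed in when it is done.

```bash
ls; mkdir -p pics
python3 - <<'E'
from plant import *
import cv2,pickle
print(observe())
for n in("scene","top"):
    f=grab_frame(n);cv2.imwrite(f"pics/{n}0.png",f["image"]);pickle.dump(f,open(f"{n}0.pkl","wb"))
    print(f["intrinsics"],f["R"],f["t"])
E
```

```text
pics
{'t': 0.0, 'joint_pos': array([-1.42026996e+00,  2.91292595e-01, -1.54132429e-01,  1.12673972e+00,
        2.09874874e-05,  1.43148785e+00]), 'dq': array([ 2.00297696e-04, -1.15303021e-04,  3.09901214e-04, -5.92004092e-05,
        2.98359083e-04, -1.86249065e-03]), 'joint_efforts': array([-3.07276052e-03, -5.37135494e+01,  3.31376123e+01,  1.54533936e-02,
       -3.19626524e-04, -8.33803341e-06]), 'tcp_pos': array([ 0.14998133, -0.50266511,  0.24772364]), 'ee_rot': array([ 2.06640274,  0.30299871, -2.06637494]), 'wrist_force': array([-0.09971277, -0.06508218,  0.13038765]), 'moment': array([-0.02266149, -0.02168731, -0.08211847]), 'gripper_width': 0.08514281745437126}
[[492.87118359   0.         279.87292493]
 [  0.         492.87118359 206.91697842]
 [  0.           0.           1.        ]] [[ 0.16271677  0.98664627 -0.00723787]
 [ 0.58784391 -0.10283302 -0.80241193]
 [-0.79244103  0.12631114 -0.59672666]] [-0.09091949 -0.2582543   1.61402065]
[[497.46662222   0.         274.98319696]
 [  0.         497.46662222 204.1571559 ]
 [  0.           0.           1.        ]] [[ 0.00620562 -0.99997047  0.00453367]
 [-0.99769012 -0.00649804 -0.06761805]
 [ 0.06764551 -0.00410359 -0.99770098]] [-0.00218576  0.52474292  1.24132621]
```

View pics/top0.png

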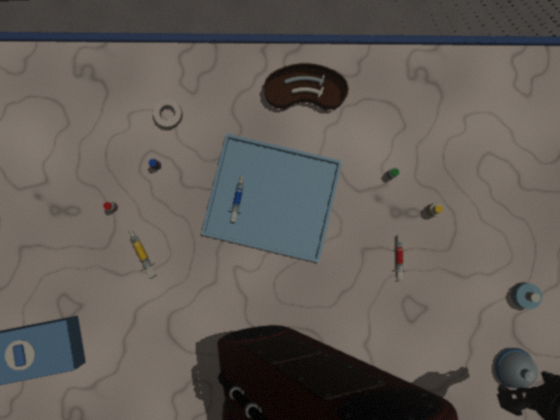

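View pics/scene0.png

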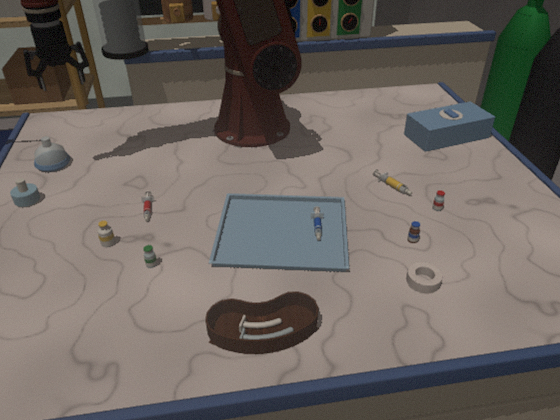

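Top view: blue syringe at (237,198) in the tilted tray (corners about (227,137), (339,161), (317,262), (202,235)). Yellow syringe is at (141,252), red syringe at (399,257). Vials are red (109,207), blue (153,164), yellow (436,210) and green (393,174). I'll zoom in and segment next.

```bash
cat > h.py <<'E'
import numpy as np,cv2,pickle
from plant import *
def ray(f,u,v,z):
    """pixel -> world point at height z"""
    K,R,t=f["intrinsics"],f["R"],f["t"]
    d=R.T@np.linalg.solve(K,[u,v,1.]);c=-R.T@t
    return c+d*(z-c[2])/d[2]
def proj(f,X):
    p=f["intrinsics"]@(f["R"]@np.array(X)+f["t"]);return p[:2]/p[2]
def hsvmask(f,h0,h1,s=110,v=40):
    h=cv2.cvtColor(f["image"],cv2.COLOR_BGR2HSV)
    return cv2.inRange(h,(h0,s,v),(h1,255,255))
E
python3 - <<'E'
from h import *
for n in("top","scene"):
    f=pickle.load(open(n+"0.pkl","rb"))
    for nm,a,b in(("red",0,6),("red2",172,180),("yel",18,32),("grn",55,85),("blue",104,125)):
        k,l,st,c=cv2.connectedComponentsWithStats(hsvmask(f,a,b,130 if nm!="red" else 150))
        print(n,nm,[(st[i,:].tolist(),c[i].round(1).tolist(),ray(f,*c[i],.01).round(3)[:2].tolist()) for i in range(1,k) if 8<st[i,4]<400 and 90<c[i][1]<300])
f=pickle.load(open("top0.pkl","rb"));im=f["image"]
def crop(x,y,s=20):return cv2.resize(im[y-s:y+s,x-s:x+s],(260,260),interpolation=cv2.INTER_CUBIC)
g=np.vstack([np.hstack([crop(141,252,26),crop(399,257,26),crop(237,198,26)]),np.hstack([crop(109,207,12),crop(153,164,12),crop(436,210,12)])])
g=np.clip(g*1.6,0,255).astype(np.uint8)
cv2.imwrite("pics/crop0.png",g)
E
```

```text
top red [([104, 203, 7, 7, 39], [106.9, 205.6], [0.519, 0.428]), ([396, 250, 7, 13, 67], [399.1, 256.4], [0.395, -0.314])]
top red2 []
top yel [([435, 205, 8, 8, 47], [438.1, 208.8], [0.516, -0.415]), ([133, 241, 14, 19, 142], [139.8, 250.4], [0.406, 0.342])]
top grn [([392, 170, 6, 5, 26], [394.5, 172.0], [0.61, -0.304])]
top blue [([149, 160, 7, 7, 36], [152.3, 162.8], [0.629, 0.316]), ([234, 192, 8, 12, 72], [237.3, 197.5], [0.542, 0.097])]
scene red [([437, 191, 8, 4, 24], [440.3, 192.7], [0.467, 0.442]), ([145, 201, 5, 7, 26], [146.7, 203.9], [0.384, -0.317]), ([435, 203, 7, 3, 13], [437.9, 204.2], [0.514, 0.415])]
scene red2 []
scene yel [([77, 87, 7, 19, 40], [79.8, 94.9], [-0.351, -0.595]), ([386, 177, 14, 11, 82], [391.9, 181.7], [0.395, 0.335]), ([99, 221, 8, 6, 36], [102.6, 223.4], [0.448, -0.419]), ([100, 237, 9, 4, 21], [104.1, 238.7], [0.508, -0.409])]
scene grn []
scene blue [([315, 218, 6, 8, 39], [317.3, 221.3], [0.53, 0.097]), ([412, 222, 8, 4, 27], [415.4, 223.6], [0.579, 0.329])]
```

View pics/crop0.png

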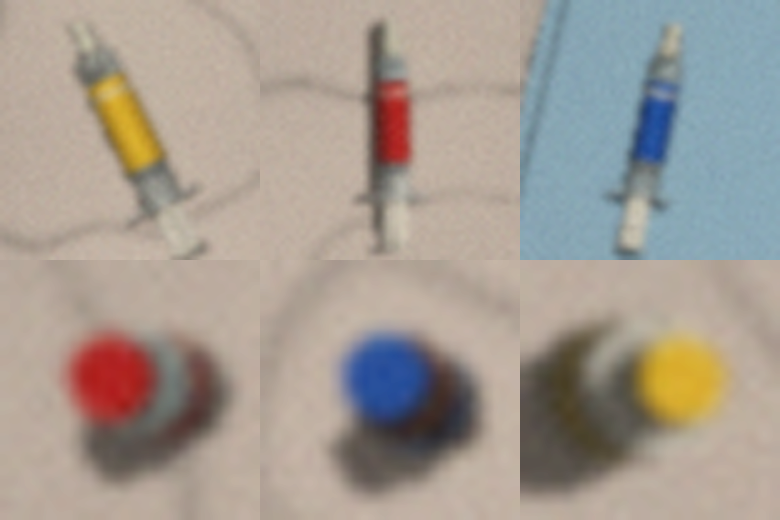

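Run:
```python
from h import *
from scipy.spatial.transform import Rotation as Ro
T=pickle.load(open("top0.pkl","rb"));S=pickle.load(open("scene0.pkl","rb"))
for n,p,q,z in(("redV",(106.9,205.6),(440.3,192.7),.05),("yelV",(438.1,208.8),(102.6,223.4),.06),("bluV",(152.3,162.8),(415.4,223.6),.05)):
    print(n,ray(T,*p,z)[:2].round(4),ray(S,*q,z-.003)[:2].round(4))
def syr(n,a,b,z,L,lab,h):
    A=ray(T,*a,z)[:2];B=ray(T,*b,z)[:2];d=(A-B)/np.linalg.norm(A-B)
    c=(A*(L[1])+B*L[0])/(L[0]+L[1])
    print(n,"tip",A.round(4),"len",np.linalg.norm(A-B).round(4),"centre",c.round(4),"yaw",np.degrees(np.arctan2(d[1],d[0])).round(2),"label",ray(T,*lab,h)[:2].round(4))
    return c,d
syr("Y",(131,230.8),(152.6,276),.0105,(60,72),(139.8,250.4),.018)
syr("R",(397.8,236),(399.6,280),.0085,(54,64),(399.1,256.4),.014)
c,d=syr("B",(241.8,177),(232.4,222),.0115,(54,64),(237.3,197.5),.017)
r=np.array([d[1],-d[0]])
print("Ytgt",c+.08*r,"Rtgt",c+.16*r,"BV",c+.086*d,"YV",c+.08*r+.096*d,"RV",c+.16*r+.086*d)
for p in((227,137),(339,161),(317,262),(202,235)):print("corner",ray(T,*p,.015)[:2].round(3))
# label principal axes
for n,a,b,bx in(("Y",18,32,(130,238,28,28)),("R",0,6,(390,245,20,25)),("B",104,125,(228,185,20,25))):
    m=hsvmask(T,a,b);x,y,w,h=bx;ys,xs=np.nonzero(m[y:y+h,x:x+w])
    P=np.array([ray(T,i+x,j+y,.015)[:2] for i,j in zip(xs,ys)]);e,v=np.linalg.eigh(np.cov(P.T));v=v[:,1]*np.sign(v[0,1])
    print(n,"label yaw",np.degrees(np.arctan2(v[1],v[0])).round(1))
print(Ro.from_rotvec(observe()["ee_rot"]).as_matrix().round(3))
# high-pass line maps: upsampled strip along each syringe
```

```text
redV [0.5163 0.415 ] [0.5154 0.4132]
yelV [ 0.5131 -0.3981] [ 0.5108 -0.4016]
bluV [0.6233 0.3058] [0.622  0.3053]
Y tip [0.4552 0.3654] len 0.127 centre [0.4037 0.3394] yaw 26.8 label [0.4061 0.34  ]
R tip [ 0.4463 -0.3115] len 0.111 centre [ 0.3955 -0.3131] yaw 1.75 label [ 0.3949 -0.3129]
B tip [0.5941 0.0862] len 0.1172 centre [0.5415 0.0966] yaw -11.12 label [0.5411 0.0967]
Ytgt [0.52603867 0.01809646] Rtgt [ 0.51060662 -0.060401  ] BV [0.6258555  0.08000446] YV [ 6.20235627e-01 -4.22009688e-04] RV [ 0.59499139 -0.07699047]
corner [0.696 0.125]
corner [ 0.636 -0.162]
corner [ 0.38  -0.106]
corner [0.446 0.185]
Y label yaw 28.9
R label yaw 0.1
B label yaw -12.0
[[-0.     0.286 -0.958]
 [ 0.001 -0.958 -0.286]
 [-1.    -0.001 -0.   ]]
```

```bash
r='[.25,.35,0,0,0,1.45,-1]'; python3 -m jog '[[[0.025,0.035,0,0,0,0.145,-1],[0.05,0.07,0,0,0,0.29,-1],[0.08,0.11,0,0,0,0.435,-1],[0.11,0.15,0,0,0,0.58,-1],[0.14,0.19,0,0,0,0.725,-1],[0.17,0.23,0,0,0,0.87,-1],[0.2,0.27,0,0,0,1.015,-1],[0.22,0.31,0,0,0,1.16,-1],[0.24,0.34,0,0,0,1.305,-1],[0.25,0.35,0,0,0,1.45,-1]]]' 20
python3 -m jog '[[[0,0.04,0,0,0,0.145,-1],[0,0.08,0,0,0,0.29,-1],[0,0.12,0,0,0,0.435,-1],[0,0.16,0,0,0,0.58,-1],[0,0.2,0,0,0,0.725,-1],[0,0.24,-0.01,0,0,0.87,-1],[0,0.28,-0.02,0,0,1.015,-1],[0,0.32,-0.03,0,0,1.16,-1],[0,0.36,-0.04,0,0,1.305,-1],[0,0.4,-0.05,0,0,1.45,-1]]]'
python3 -m jog '[[[0.001,0.02,-0.02,0,0,0.1,-1],[0.002,0.04,-0.05,0,0,0.2,-1],[0.003,0.06,-0.08,0,0,0.3,-1],[0.004,0.08,-0.1,0,0,0.4,-1],[0.005,0.0925,-0.12,0,0,0.431,-1],[0.005,0.0925,-0.12,0,0,0.431,-1],[0.005,0.0925,-0.12,0,0,0.431,-1],[0.005,0.0925,-0.12,0,0,0.431,-1],[0.005,0.0925,-0.12,0,0,0.431,-1],[0.005,0.0925,-0.12,0,0,0.431,-1]]]'
python3 - <<'E'
from h import *
from scipy.spatial.transform import Rotation as Ro
o=observe();print(o["t"],o["joint_pos"].round(3),o["tcp_pos"]);print(Ro.from_rotvec(o["ee_rot"]).as_matrix().round(3))
f=grab_frame("top");cv2.imwrite("pics/a1.png",cv2.resize(f["image"][200:300,85:220],(675,500),interpolation=cv2.INTER_CUBIC))
E
```

```text
t: 1.1
tcp_pos: [0.4008, -0.1503, 0.2482]
ee_rot: [1.078, 1.289, -1.077]
wrist_force: [-0.7, 0.5, 1.0]
gripper_width: 0.0853
t: 2.1
tcp_pos: [0.3995, 0.2486, 0.1978]
ee_rot: [-0.043, 1.571, 0.043]
wrist_force: [0.9, -0.8, 0.2]
gripper_width: 0.0854
t: 3.1
tcp_pos: [0.4055, 0.3392, 0.0792]
ee_rot: [-0.375, 1.537, 0.375]
wrist_force: [0.6, 0.4, 0.1]
gripper_width: 0.0854
3.1 [ 0.558  0.455 -0.396  0.719 -0.     0.08 ] [0.40554104 0.33922331 0.07917905]
[[ 0.001 -0.46   0.888]
 [ 0.001  0.888  0.46 ]
 [-1.     0.     0.001]]
```

View pics/a1.png

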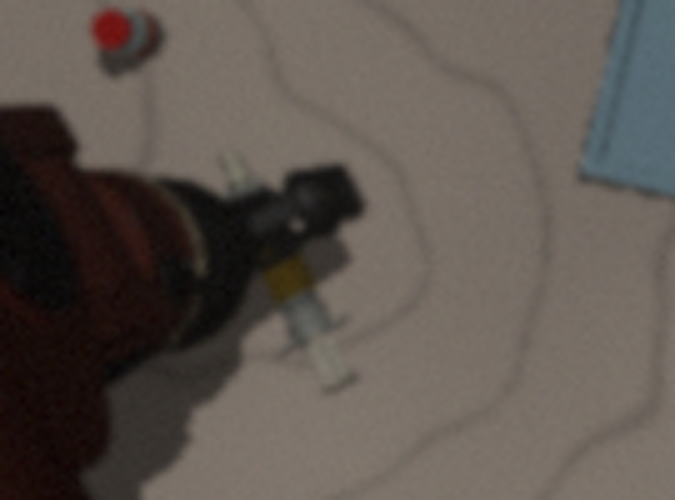

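Jaws are across the barrel, aligned (barrel at about (290,275) in the crop, fingers just above it). Descend and grip.

```bash
python3 -m jog '[[[0,0,-0.015,0,0,0,-1],[0,0,-0.03,0,0,0,-1],[0,0,-0.045,0,0,0,-1],[0,0,-0.055,0,0,0,-1],[0,0,-0.058,0,0,0,-1],[0,0,-0.058,0,0,0,1],[0,0,-0.058,0,0,0,1],[0,0,-0.058,0,0,0,1],[0,0,-0.058,0,0,0,1],[0,0,-0.058,0,0,0,1]]]' 20
python3 -m jog '[[[0,0,0,0,0,0,1],[0,0,0,0,0,0,1],[0,0,0,0,0,0,1],[0,0,0,0,0,0,1],[0,0,0,0,0,0,1],[0,0,0,0,0,0,1],[0,0,0.01,0,0,0,1],[0,0,0.03,0,0,0,1],[0,0,0.06,0,0,0,1],[0,0,0.1,0,0,0,1]]]'
```

```text
t: 4.15
tcp_pos: [0.4053, 0.3396, 0.0208]
ee_rot: [-0.376, 1.537, 0.376]
wrist_force: [0.2, -0.0, 3.9]
gripper_width: 0.0199
t: 5.15
tcp_pos: [0.4039, 0.3387, 0.1207]
ee_rot: [-0.377, 1.541, 0.375]
wrist_force: [0.8, 0.0, -1.1]
gripper_width: 0.0202
```

```bash
python3 -m jog '[[[0.01,-0.025,0,0,0,-0.07,1],[0.025,-0.06,0,0,0,-0.14,1],[0.04,-0.1,0,0,0,-0.21,1],[0.055,-0.14,0,0,0,-0.28,1],[0.07,-0.18,0,0,0,-0.36,1],[0.085,-0.22,0,0,0,-0.44,1],[0.1,-0.26,0,0,0,-0.52,1],[0.11,-0.295,0,0,0,-0.6,1],[0.118,-0.315,0,0,0,-0.66,1],[0.1205,-0.3215,0,0,0,-0.68,1]]]'
python3 -m jog '[[[0,0,-0.02,0,0,0,1],[0,0,-0.04,0,0,0,1],[0,0,-0.055,0,0,0,1],[0,0,-0.065,0,0,0,1],[0,0,-0.065,0,0,0,1],[0,0,-0.065,0,0,0,1],[0,0,-0.065,0,0,0,1],[0,0,-0.065,0,0,0,1],[0,0,-0.065,0,0,0,1],[0,0,-0.065,0,0,0,1]]]'
python3 - <<'E'
from h import *
from scipy.spatial.transform import Rotation as Ro
o=observe();print(o["t"],o["tcp_pos"]);M=Ro.from_rotvec(o["ee_rot"]).as_matrix();print(M.round(3),np.degrees(np.arctan2(M[1,1],M[0,1])))
f=grab_frame("scene");g=grab_frame("top")
cv2.imwrite("pics/a2.png",np.hstack([cv2.resize(f["image"][170:280,200:360],(400,275),interpolation=cv2.INTER_CUBIC),cv2.resize(g["image"][120:271,190:350],(400,378)[:2],interpolation=cv2.INTER_CUBIC)[:275]]))
E
```

```text
t: 6.15
tcp_pos: [0.5263, 0.0158, 0.1208]
ee_rot: [0.161, 1.564, -0.161]
wrist_force: [-0.4, 0.0, -0.3]
gripper_width: 0.0198
t: 7.15
tcp_pos: [0.5257, 0.0178, 0.0556]
ee_rot: [0.158, 1.565, -0.158]
wrist_force: [0.1, 0.2, -0.9]
gripper_width: 0.0202
7.15 [0.52568451 0.01784885 0.05558758]
[[ 0.     0.199  0.98 ]
 [-0.     0.98  -0.199]
 [-1.     0.     0.   ]] 78.49345152131141
```

View pics/a2.png

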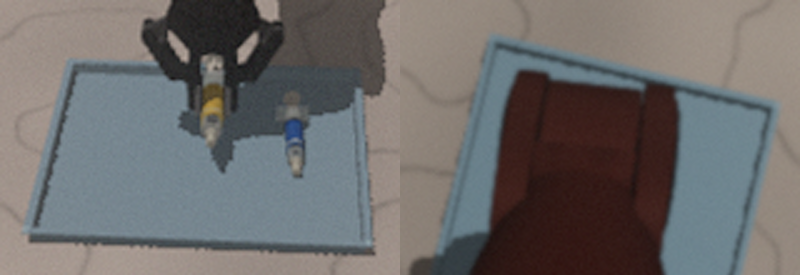

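The scene view (left) shows the syringe held level, tip away from the robot, next to the blue one. Lower it.

```bash
python3 -m jog '[[[0,0,-0.01,0,0,0,1],[0,0,-0.018,0,0,0,1],[0,0,-0.024,0,0,0,1],[0,0,-0.028,0,0,0,1],[0,0,-0.03,0,0,0,1],[0,0,-0.031,0,0,0,1],[0,0,-0.0315,0,0,0,1],[0,0,-0.0315,0,0,0,1],[0,0,-0.0315,0,0,0,1],[0,0,-0.0315,0,0,0,1]]]'
python3 -m jog '[[[0,0,0,0,0,0,0.4],[0,0,0,0,0,0,0.3],[0,0,0,0,0,0,0.2],[0,0,0,0,0,0,0.1],[0,0,0,0,0,0,0],[0,0,0,0,0,0,0],[0,0,0.01,0,0,0,0],[0,0,0.03,0,0,0,0],[0,0,0.06,0,0,0,0],[0,0,0.1,0,0,0,0]]]'
```

```text
t: 8.25
tcp_pos: [0.5257, 0.0179, 0.024]
ee_rot: [0.158, 1.565, -0.158]
wrist_force: [-0.6, -1.2, -0.9]
gripper_width: 0.0201
t: 9.25
tcp_pos: [0.5244, 0.018, 0.1245]
ee_rot: [0.158, 1.567, -0.158]
wrist_force: [0.0, -0.1, -0.1]
gripper_width: 0.0425
```

```bash
python3 -m jog '[[[-0.01,-0.03,0,0,0,0.03,-1],[-0.025,-0.07,0,0,0,0.06,-1],[-0.04,-0.11,0,0,0,0.09,-1],[-0.06,-0.15,0,0,0,0.12,-1],[-0.08,-0.19,0,0,0,0.15,-1],[-0.095,-0.23,0,0,0,0.18,-1],[-0.11,-0.27,0,0,0,0.2,-1],[-0.12,-0.3,0,0,0,0.21,-1],[-0.127,-0.322,0,0,0,0.218,-1],[-0.1302,-0.331,0,0,0,0.218,-1]]]'
python3 -m jog '[[[0,0,-0.02,0,0,0,-1],[0,0,-0.04,0,0,0,-1],[0,0,-0.055,0,0,0,-1],[0,0,-0.065,0,0,0,-1],[0,0,-0.065,0,0,0,-1],[0,0,-0.065,0,0,0,-1],[0,0,-0.065,0,0,0,-1],[0,0,-0.065,0,0,0,-1],[0,0,-0.065,0,0,0,-1],[0,0,-0.065,0,0,0,-1]]]'
python3 - <<'E'
from h import *
f=grab_frame("scene");g=grab_frame("top");pickle.dump(g,open("top1.pkl","wb"));pickle.dump(f,open("scene1.pkl","wb"))
a=cv2.resize(g["image"][165:245,215:315],(400,320),interpolation=cv2.INTER_CUBIC)
b=cv2.resize(g["image"][220:300,355:455],(400,320),interpolation=cv2.INTER_CUBIC)
cv2.imwrite("pics/a3.png",np.clip(np.hstack([a,b])*1.5,0,255))
for n,a,b in(("yel",18,32),("blue",104,125)):
  k,l,st,c=cv2.connectedComponentsWithStats(hsvmask(g,a,b,130))
  for i in range(1,k):
    if st[i,4]>20 and 215<c[i][0]<315:
      ys,xs=np.nonzero(l==i);P=np.array([ray(g,x,y,.019)[:2] for x,y in zip(xs,ys)]);e,v=np.linalg.eigh(np.cov(P.T));v=v[:,1]*np.sign(v[0,1])
      print(n,c[i],P.mean(0).round(4),np.degrees(np.arctan2(v[1],v[0])))
E
```

```text
t: 10.25
tcp_pos: [0.3948, -0.3152, 0.1246]
ee_rot: [-0.013, 1.57, 0.011]
wrist_force: [0.1, -0.4, -0.2]
gripper_width: 0.0853
t: 11.25
tcp_pos: [0.3954, -0.3133, 0.0591]
ee_rot: [-0.014, 1.57, 0.013]
wrist_force: [-0.2, -0.4, -0.8]
gripper_width: 0.0855
yel [267.24074074 205.        ] [0.5224 0.0207] -13.31124070250779
blue [237.33333333 197.47222222] [0.541  0.0965] -11.95015598929885[ WARN:0@3.199] global loadsave.cpp:1063 imwrite_ Unsupported depth image for selected encoder is fallbacked to CV_8U.
```

View pics/a3.png

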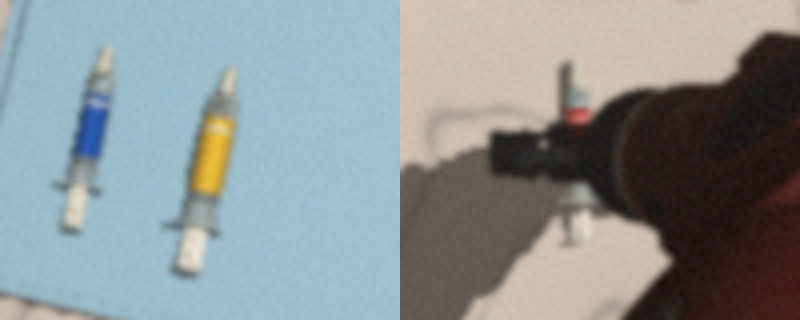

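Left crop: blue tip (107,47) to end (70,230), and yellow tip (229,69) to end (187,273). They're parallel to within 0.5°, but yellow is about 77 mm over and about 3.5 mm behind, so I'll trim it later. Right crop: the jaws straddle the red barrel squarely at about (577,150). Grip it.

```bash
python3 -m jog '[[[0,0,-0.012,0,0,0,-1],[0,0,-0.024,0,0,0,-1],[0,0,-0.034,0,0,0,-1],[0,0,-0.0395,0,0,0,-1],[0,0,-0.0395,0,0,0,-1],[0,0,-0.0395,0,0,0,1],[0,0,-0.0395,0,0,0,1],[0,0,-0.0395,0,0,0,1],[0,0,-0.0395,0,0,0,1],[0,0,-0.0395,0,0,0,1]]]' 20
python3 -m jog '[[[0,0,0,0,0,0,1],[0,0,0,0,0,0,1],[0,0,0,0,0,0,1],[0,0,0,0,0,0,1],[0,0,0,0,0,0,1],[0,0,0,0,0,0,1],[0,0,0.01,0,0,0,1],[0,0,0.03,0,0,0,1],[0,0,0.06,0,0,0,1],[0,0,0.1,0,0,0,1]]]'
```

```text
t: 12.35
tcp_pos: [0.3955, -0.3133, 0.0196]
ee_rot: [-0.014, 1.57, 0.013]
wrist_force: [-0.6, 1.0, 4.9]
gripper_width: 0.0161
t: 13.35
tcp_pos: [0.3944, -0.3121, 0.1197]
ee_rot: [-0.012, 1.573, 0.015]
wrist_force: [0.9, 0.2, -0.6]
gripper_width: 0.0159
```

```bash
python3 -m jog '[[[0.01,0.02,0,0,0,-0.03,1],[0.025,0.05,0,0,0,-0.06,1],[0.04,0.085,0,0,0,-0.09,1],[0.055,0.12,0,0,0,-0.12,1],[0.07,0.15,0,0,0,-0.15,1],[0.085,0.18,0,0,0,-0.18,1],[0.1,0.21,0,0,0,-0.2,1],[0.11,0.235,0,0,0,-0.21,1],[0.1187,0.249,0,0,0,-0.218,1],[0.1187,0.249,0,0,0,-0.218,1]]]'
python3 -m jog '[[[0,0,-0.02,0,0,0,1],[0,0,-0.045,0,0,0,1],[0,0,-0.065,0,0,0,1],[0,0,-0.08,0,0,0,1],[0,0,-0.09,0,0,0,1],[0,0,-0.094,0,0,0,1],[0,0,-0.096,0,0,0,1],[0,0,-0.0967,0,0,0,1],[0,0,-0.0967,0,0,0,1],[0,0,-0.0967,0,0,0,1]]]'
python3 -m jog '[[[0,0,0,0,0,0,0.5],[0,0,0,0,0,0,0.4],[0,0,0,0,0,0,0.3],[0,0,0,0,0,0,0.2],[0,0,0,0,0,0,0.1],[0,0,0,0,0,0,0],[0,0,0.01,0,0,0,0],[0,0,0.03,0,0,0,0],[0,0,0.06,0,0,0,0],[0,0,0.1,0,0,0,0]]]'
```

```text
t: 14.35
tcp_pos: [0.5147, -0.0624, 0.1198]
ee_rot: [0.156, 1.565, -0.155]
wrist_force: [-1.1, -0.2, -0.5]
gripper_width: 0.0158
t: 15.35
tcp_pos: [0.5144, -0.0642, 0.0231]
ee_rot: [0.157, 1.564, -0.158]
wrist_force: [0.3, -0.4, -0.4]
gripper_width: 0.0156
t: 16.35
tcp_pos: [0.5129, -0.0638, 0.1233]
ee_rot: [0.158, 1.567, -0.157]
wrist_force: [0.3, -0.1, -0.8]
gripper_width: 0.0428
```

```bash
python3 -m jog '[[[0.01,0.03,0,0,0,0,-1],[0.022,0.07,0,0,0,0,-1],[0.034,0.115,0,0,0,0,-1],[0.047,0.16,0,0,0,0,-1],[0.06,0.205,0,0,0,0,-1],[0.073,0.25,0,0,0,0,-1],[0.086,0.295,0,0,0,0,-1],[0.098,0.335,0,0,0,0,-1],[0.105,0.36,0,0,0,0,-1],[0.108,0.369,0,0,0,0,-1]]]'
python3 - <<'E'
from h import *
f=grab_frame("scene");g=grab_frame("top");pickle.dump(g,open("top2.pkl","wb"));pickle.dump(f,open("scene2.pkl","wb"))
a=cv2.resize(g["image"][165:255,215:335],(720,540),interpolation=cv2.INTER_CUBIC)
cv2.imwrite("pics/a4.png",cv2.convertScaleAbs(a,alpha=1.5))
for F,w in((g,(215,335,160,260)),(f,(215,350,180,270))):
 for n,a,b in(("yel",18,32),("blue",104,125),("red",0,6)):
  k,l,st,c=cv2.connectedComponentsWithStats(hsvmask(F,a,b,130))
  for i in range(1,k):
    if st[i,4]>20 and w[0]<c[i][0]<w[1] and w[2]<c[i][1]<w[3]:
      print(n,c[i].round(1),ray(F,*c[i],.020 if n=="yel" else .017)[:2].round(4))
E
```

```text
t: 17.35
tcp_pos: [0.6221, 0.3076, 0.123]
ee_rot: [0.156, 1.565, -0.155]
wrist_force: [-0.2, 0.3, -1.1]
gripper_width: 0.0855
yel [267.2 205.1] [0.5221 0.0208]
blue [237.3 197.5] [0.541  0.0968]
red [299.8 208.3] [ 0.5147 -0.0616]
yel [284.8 218.7] [0.5185 0.0189]
blue [317.3 221.3] [0.5383 0.095 ]
red [250.2 221.6] [ 0.5114 -0.0647]
```

View pics/a4.png

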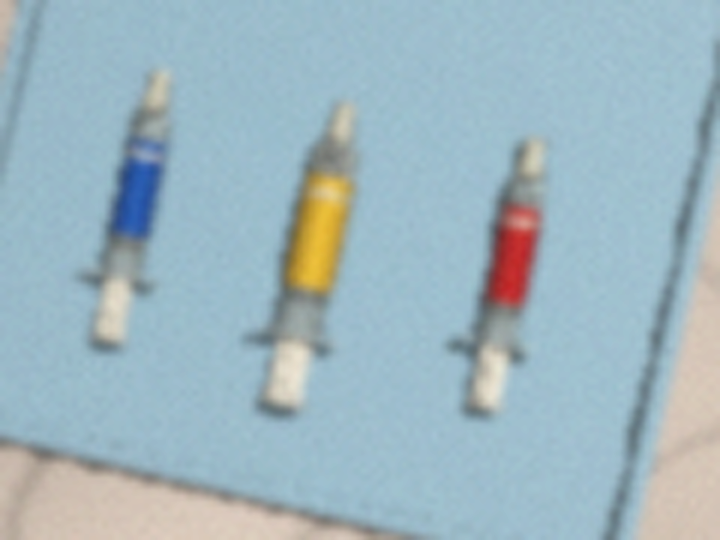

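Crop at 6x: blue tip (161,70), end (105,346); yellow (345,102) to (279,410); red (533,139) to (484,412). Lateral spacings are about 78 and 160 mm, yellow about 4 mm behind level and red about 4 mm ahead. I'll trim both after placing the blue vial, which the gripper is now above.

```bash
python3 -m jog '[[[0,0,-0.01,0,0,0,-1],[0,0,-0.03,0,0,0,-1],[0,0,-0.05,0,0,0,-1],[0,0,-0.07,0,0,0,-1],[0,0,-0.09,0,0,0,-1],[0,0,-0.1,0,0,0,-1],[0,0,-0.101,0,0,0,-1],[0,0,-0.101,0,0,0,-0.2],[0,0,-0.101,0,0,0,0],[0,0,-0.101,0,0,0,0.2]]]' 20
python3 -m jog '[[[0,0,0,0,0,0,0.3],[0,0,0,0,0,0,0.4],[0,0,0,0,0,0,0.6],[0,0,0,0,0,0,0.8],[0,0,0,0,0,0,1],[0,0,0,0,0,0,1],[0,0,0,0,0,0,1],[0,0,0.01,0,0,0,1],[0,0,0.03,0,0,0,1],[0,0,0.06,0,0,0,1]]]'
```

```text
t: 18.45
tcp_pos: [0.6227, 0.3051, 0.0227]
ee_rot: [0.158, 1.564, -0.157]
wrist_force: [-0.7, 0.4, -0.1]
gripper_width: 0.0441
t: 19.45
tcp_pos: [0.6207, 0.3044, 0.0809]
ee_rot: [0.157, 1.568, -0.159]
wrist_force: [0.2, 0.2, -0.1]
gripper_width: 0.0234
```

```bash
python3 -m jog '[[[0,-0.02,0.005,0,0,0,1],[0,-0.045,0.01,0,0,0,1],[0.001,-0.075,0.01,0,0,0,1],[0.001,-0.105,0.01,0,0,0,1],[0.002,-0.135,0.01,0,0,0,1],[0.002,-0.165,0.01,0,0,0,1],[0.003,-0.195,0.01,0,0,0,1],[0.0034,-0.215,0.005,0,0,0,1],[0.0034,-0.2256,0,0,0,0,1],[0.0034,-0.2276,0,0,0,0,1]]]'
python3 -m jog '[[[0,0,-0.01,0,0,0,1],[0,0,-0.025,0,0,0,1],[0,0,-0.038,0,0,0,1],[0,0,-0.046,0,0,0,1],[0,0,-0.051,0,0,0,1],[0,0,-0.053,0,0,0,1],[0,0,-0.054,0,0,0,1],[0,0,-0.055,0,0,0,1],[0,0,-0.0555,0,0,0,1],[0,0,-0.0555,0,0,0,1]]]'
```

```text
t: 20.45
tcp_pos: [0.6247, 0.076, 0.0808]
ee_rot: [0.159, 1.567, -0.159]
wrist_force: [0.6, 0.5, 0.2]
gripper_width: 0.0236
t: 21.45
tcp_pos: [0.6256, 0.0772, 0.0264]
ee_rot: [0.158, 1.565, -0.158]
wrist_force: [-0.3, 0.3, -0.3]
gripper_width: 0.0235
```

```bash
python3 -m jog '[[[0,0,-0.0006,0,0,0,1],[0,0,-0.0006,0,0,0,0.43],[0,0,-0.0006,0,0,0,0.38],[0,0,-0.0006,0,0,0,0.3],[0,0,-0.0006,0,0,0,0.2],[0,0,-0.0006,0,0,0,0.1],[0,0,-0.0006,0,0,0,-0.1],[0,0,-0.0006,0,0,0,-0.2],[0,0,0.02,0,0,0,-0.2],[0,0,0.06,0,0,0,-0.2]]]'
```

```text
t: 22.45
tcp_pos: [0.6231, 0.0772, 0.084]
ee_rot: [0.157, 1.571, -0.158]
wrist_force: [1.0, -0.1, 0.2]
gripper_width: 0.0511
```

```bash
python3 -m jog '[[[-0.005,-0.003,0.015,0,0,0,-0.2],[-0.02,-0.012,0.02,0,0,0,-0.2],[-0.05,-0.03,0.02,0,0,0,-0.2],[-0.08,-0.047,0.01,0,0,0,-0.2],[-0.0997,-0.0595,0,0,0,0,-0.2],[-0.0997,-0.0595,-0.02,0,0,0,-0.2],[-0.0997,-0.0595,-0.045,0,0,0,-0.2],[-0.0997,-0.0595,-0.0605,0,0,0,-0.2],[-0.0997,-0.0595,-0.0605,0,0,0,-0.2],[-0.0997,-0.0595,-0.0605,0,0,0,0.4]]]'
python3 -m jog '[[[0,0,0,0,0,0,1],[0,0,0,0,0,0,1],[0,0,0,0,0,0,1],[0,0,0,0,0,0,1],[0,0,0,0,0,0,1],[0,0,0.003,0,0,0,1],[0.0017,-0.0012,0.004,0,0,0,1],[0.0034,-0.0025,0.004,0,0,0,1],[0.0034,-0.0025,0.004,0,0,0,1],[0.0034,-0.0025,0.004,0,0,0,1]]]'
python3 -m jog '[[[0,0,-0.001,0,0,0,1],[0,0,-0.002,0,0,0,1],[0,0,-0.003,0,0,0,1],[0,0,-0.0038,0,0,0,1],[0,0,-0.0038,0,0,0,0.45],[0,0,-0.0038,0,0,0,0.3],[0,0,-0.0038,0,0,0,0],[0,0,-0.0038,0,0,0,-0.2],[0,0,0.02,0,0,0,-0.2],[0,0,0.05,0,0,0,-0.2]]]'
```

```text
t: 23.45
tcp_pos: [0.5256, 0.0178, 0.0258]
ee_rot: [0.158, 1.565, -0.158]
wrist_force: [-0.1, -0.2, -0.6]
gripper_width: 0.038
t: 24.45
tcp_pos: [0.5291, 0.0152, 0.0295]
ee_rot: [0.158, 1.565, -0.158]
wrist_force: [0.2, 0.5, -0.2]
gripper_width: 0.0199
t: 25.45
tcp_pos: [0.5278, 0.0154, 0.079]
ee_rot: [0.158, 1.568, -0.158]
wrist_force: [0.6, 0.2, 1.0]
gripper_width: 0.0516
```

```bash
python3 -m jog '[[[-0.003,-0.015,0.005,0,0,0,-0.2],[-0.007,-0.04,0.005,0,0,0,-0.2],[-0.012,-0.065,0.005,0,0,0,-0.2],[-0.0146,-0.0795,0,0,0,0,-0.2],[-0.0146,-0.0795,0,0,0,0,-0.2],[-0.0146,-0.0795,-0.02,0,0,0,-0.2],[-0.0146,-0.0795,-0.042,0,0,0,-0.2],[-0.0146,-0.0795,-0.0565,0,0,0,-0.2],[-0.0146,-0.0795,-0.0565,0,0,0,-0.2],[-0.0146,-0.0795,-0.0565,0,0,0,0.4]]]'
python3 -m jog '[[[0,0,0,0,0,0,1],[0,0,0,0,0,0,1],[0,0,0,0,0,0,1],[0,0,0,0,0,0,1],[0,0,0,0,0,0,1],[0,0,0.003,0,0,0,1],[-0.002,0.0004,0.004,0,0,0,1],[-0.0039,0.0008,0.004,0,0,0,1],[-0.0039,0.0008,0.004,0,0,0,1],[-0.0039,0.0008,0.004,0,0,0,1]]]'
python3 -m jog '[[[0,0,-0.001,0,0,0,1],[0,0,-0.002,0,0,0,1],[0,0,-0.003,0,0,0,1],[0,0,-0.0038,0,0,0,1],[0,0,-0.0038,0,0,0,0.5],[0,0,-0.0038,0,0,0,0.3],[0,0,-0.0038,0,0,0,0],[0,0,-0.0038,0,0,0,-0.2],[0,0,0.03,0,0,0,-0.2],[0,0,0.08,0,0,0,-0.2]]]'
```

```text
t: 26.45
tcp_pos: [0.5144, -0.0637, 0.023]
ee_rot: [0.158, 1.566, -0.157]
wrist_force: [-0.3, -0.7, -0.5]
gripper_width: 0.038
t: 27.45
tcp_pos: [0.5105, -0.0634, 0.027]
ee_rot: [0.158, 1.565, -0.158]
wrist_force: [0.3, -0.4, -0.3]
gripper_width: 0.0161
t: 28.45
tcp_pos: [0.5084, -0.0629, 0.1058]
ee_rot: [0.159, 1.571, -0.157]
wrist_force: [2.4, -0.7, -0.2]
gripper_width: 0.0512
```

```bash
python3 -m jog '[[[0,-0.03,0.01,0,0,0,-1],[0,-0.07,0.015,0,0,0,-1],[0,-0.11,0.015,0,0,0,-1],[0,-0.15,0.015,0,0,0,-1],[0,-0.19,0.015,0,0,0,-1],[0,-0.23,0.015,0,0,0,-1],[0,-0.27,0.015,0,0,0,-1],[0.001,-0.305,0.015,0,0,0,-1],[0.0015,-0.33,0.015,0,0,0,-1],[0.0015,-0.3375,0.015,0,0,0,-1]]]'
python3 - <<'E'
from h import *
f=grab_frame("scene");g=grab_frame("top");pickle.dump(g,open("top3.pkl","wb"));pickle.dump(f,open("scene3.pkl","wb"))
a=cv2.resize(g["image"][145:235,215:335],(720,540),interpolation=cv2.INTER_CUBIC)
cv2.imwrite("pics/a5.png",cv2.convertScaleAbs(a,alpha=1.5))
d=np.array([.98,-.199]);r=np.array([-.199,-.98])
for F,w in((g,(215,335,130,260)),(f,(215,350,180,270))):
 for n,a,b in(("yel",18,32),("blue",104,125),("red",0,6)):
  k,l,st,c=cv2.connectedComponentsWithStats(hsvmask(F,a,b,130))
  for i in range(1,k):
    if st[i,4]>10 and w[0]<c[i][0]<w[1] and w[2]<c[i][1]<w[3]:
      P=ray(F,*c[i],.020 if n=="yel" else .017)[:2];V=ray(F,*c[i],.053)[:2]
      print(n,st[i,4],c[i].round(1),"d,r",(P@d).round(4),(P@r).round(4),"ifvial",(V@d).round(4),(V@r).round(4))
E
```

```text
t: 29.45
tcp_pos: [0.5118, -0.4035, 0.1217]
ee_rot: [0.159, 1.565, -0.16]
wrist_force: [0.1, -0.2, -0.4]
gripper_width: 0.0854
yel 104 [268.2 204.1] d,r 0.5105 -0.1225 ifvial 0.5084 -0.1217
blue 45 [243.9 161.7] d,r 0.6038 -0.2053 ifvial 0.5988 -0.2021
blue 71 [237.3 197.5] d,r 0.5111 -0.2025 ifvial 0.5088 -0.1994
red 41 [299.4 210.1] d,r 0.5119 -0.042 ifvial 0.5095 -0.0435
yel 65 [283.9 219.4] d,r 0.5072 -0.1195 ifvial 0.5493 -0.1209
blue 40 [317.4 221.4] d,r 0.509 -0.2004 ifvial 0.5546 -0.198
blue 31 [318.6 234.7] d,r 0.5588 -0.2022 ifvial 0.602 -0.1996
red 33 [250.5 220.7] d,r 0.5108 -0.0388 ifvial 0.5563 -0.0443
```

View pics/a5.png

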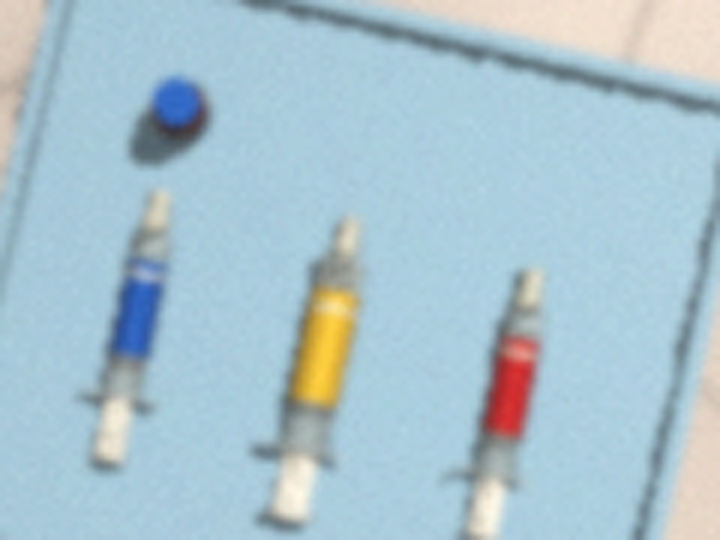

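The crop shows all three syringes parallel and level (along-axis label positions within about 1.5 mm on the top camera), spaced 80 mm. The blue vial is upright at (178,105), on line with its tip at (161,190). Next, the yellow vial.

```bash
python3 -m jog '[[[0,0,-0.01,0,0,0,-1],[0,0,-0.03,0,0,0,-1],[0,0,-0.05,0,0,0,-1],[0,0,-0.07,0,0,0,-1],[0,0,-0.085,0,0,0,-1],[0,0,-0.092,0,0,0,-1],[0,0,-0.092,0,0,0,-0.5],[0,0,-0.092,0,0,0,-0.2],[0,0,-0.092,0,0,0,-0.1],[0,0,-0.092,0,0,0,0]]]' 20
python3 -m jog '[[[0,0,0,0,0,0,0.1],[0,0,0,0,0,0,0.2],[0,0,0,0,0,0,0.4],[0,0,0,0,0,0,0.7],[0,0,0,0,0,0,1],[0,0,0,0,0,0,1],[0,0,0,0,0,0,1],[0,0,0.01,0,0,0,1],[0,0,0.03,0,0,0,1],[0,0,0.06,0,0,0,1]]]'
```

```text
t: 30.55
tcp_pos: [0.5125, -0.4013, 0.031]
ee_rot: [0.157, 1.564, -0.158]
wrist_force: [-0.3, -0.8, -0.2]
gripper_width: 0.0429
t: 31.55
tcp_pos: [0.5112, -0.3999, 0.0895]
ee_rot: [0.159, 1.568, -0.156]
wrist_force: [-0.1, -0.2, -0.8]
gripper_width: 0.0311
```

```bash
python3 -m jog '[[[0.006,0.025,0.005,0,0,0,1],[0.016,0.065,0.01,0,0,0,1],[0.028,0.108,0.01,0,0,0,1],[0.04,0.152,0.01,0,0,0,1],[0.052,0.196,0.01,0,0,0,1],[0.064,0.24,0.01,0,0,0,1],[0.076,0.284,0.01,0,0,0,1],[0.088,0.328,0.01,0,0,0,1],[0.098,0.37,0.01,0,0,0,1],[0.106,0.398,0,0,0,0,1]]]'
python3 -m jog '[[[0,0,0,0,0,0,1],[0,0,-0.012,0,0,0,1],[0,0,-0.027,0,0,0,1],[0,0,-0.04,0,0,0,1],[0,0,-0.048,0,0,0,1],[0,0,-0.053,0,0,0,1],[0,0,-0.055,0,0,0,1],[0,0,-0.056,0,0,0,1],[0,0,-0.0565,0,0,0,1],[0,0,-0.0565,0,0,0,1]]]'
```

```text
t: 32.55
tcp_pos: [0.6193, -0.0, 0.0916]
ee_rot: [0.157, 1.563, -0.156]
wrist_force: [-0.1, 0.1, -0.7]
gripper_width: 0.031
t: 33.55
tcp_pos: [0.6184, -0.0029, 0.034]
ee_rot: [0.158, 1.564, -0.158]
wrist_force: [0.7, -0.5, -0.9]
gripper_width: 0.0311
```

```bash
python3 -m jog '[[[0,0,-0.0003,0,0,0,0.25],[0,0,-0.0003,0,0,0,0.2],[0,0,-0.0003,0,0,0,0.15],[0,0,-0.0003,0,0,0,0.1],[0,0,-0.0003,0,0,0,0],[0,0,-0.0003,0,0,0,-0.1],[0,0,-0.0003,0,0,0,-0.3],[0,0,0.01,0,0,0,-0.3],[0,0,0.04,0,0,0,-0.3],[0,0,0.08,0,0,0,-0.3]]]'
python3 -m jog '[[[-0.006,0.025,0.01,0,0,0,-1],[-0.016,0.065,0.01,0,0,0,-1],[-0.028,0.108,0.01,0,0,0,-1],[-0.04,0.152,0.01,0,0,0,-1],[-0.052,0.196,0.01,0,0,0,-1],[-0.064,0.24,0.01,0,0,0,-1],[-0.076,0.284,0.01,0,0,0,-1],[-0.088,0.328,0.01,0,0,0,-1],[-0.096,0.37,0.01,0,0,0,-1],[-0.1025,0.416,0,0,0,0,-1]]]'
python3 -m jog '[[[-0.1025,0,0,0,0,0,-1],[0,0,0,0,0,0,-1],[0,0,0,0,0,0,-1],[0,0,0,0,0,0,-1],[0,0,0,0,0,0,-1],[0,0,0,0,0,0,-1],[0,0,0,0,0,0,-1],[0,0,0,0,0,0,-1],[0,0,0,0,0,0,-1],[0,0,0,0,0,0,-1]]]' >/dev/null
python3 - <<'E'
from h import *
print(observe()["tcp_pos"])
f=grab_frame("scene");g=grab_frame("top")
a=cv2.resize(g["image"][140:230,215:335],(400,300),interpolation=cv2.INTER_CUBIC)
b=cv2.resize(f["image"][150:240,360:480],(400,300),interpolation=cv2.INTER_CUBIC)
cv2.imwrite("pics/a6.png",cv2.convertScaleAbs(np.hstack([a,b]),alpha=1.5))
E
```

```text
t: 34.55
tcp_pos: [0.6168, -0.0028, 0.1136]
ee_rot: [0.158, 1.568, -0.158]
wrist_force: [0.5, -0.4, -0.1]
gripper_width: 0.0553
t: 35.55
tcp_pos: [0.5158, 0.4152, 0.1159]
ee_rot: [0.159, 1.563, -0.156]
wrist_force: [0.5, -0.1, -0.9]
gripper_width: 0.0852
[0.51563416 0.41311599 0.11367798]
```

View pics/a6.png

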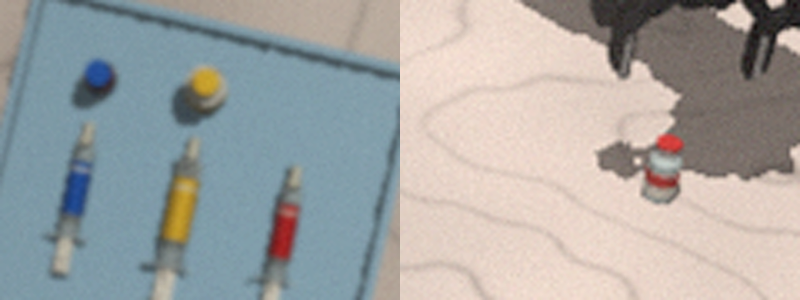

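The yellow vial stands upright at (207,88) off its tip. The gripper is above the red vial (670,170). One stray value in the last call's first row caused a brief sideways twitch in free air, which the later rows corrected. Pick up the red vial.

```bash
python3 -m jog '[[[0,0,-0.01,0,0,0,-1],[0,0,-0.03,0,0,0,-1],[0,0,-0.05,0,0,0,-1],[0,0,-0.07,0,0,0,-1],[0,0,-0.085,0,0,0,-1],[0,0,-0.091,0,0,0,-1],[0,0,-0.091,0,0,0,-0.5],[0,0,-0.091,0,0,0,-0.1],[0,0,-0.091,0,0,0,0.1],[0,0,-0.091,0,0,0,0.2]]]' 20
python3 -m jog '[[[0,0,0,0,0,0,0.3],[0,0,0,0,0,0,0.4],[0,0,0,0,0,0,0.6],[0,0,0,0,0,0,0.8],[0,0,0,0,0,0,1],[0,0,0,0,0,0,1],[0,0,0,0,0,0,1],[0,0,0.02,0,0,0,1],[0,0,0.06,0,0,0,1],[0,0,0.1,0,0,0,1]]]'
```

```text
t: 37.65
tcp_pos: [0.5162, 0.4134, 0.0235]
ee_rot: [0.158, 1.564, -0.157]
wrist_force: [0.1, -0.3, -0.4]
gripper_width: 0.034
t: 38.65
tcp_pos: [0.5149, 0.4126, 0.1227]
ee_rot: [0.157, 1.567, -0.159]
wrist_force: [0.7, 0.6, 0.1]
gripper_width: 0.0233
```

```bash
python3 -m jog '[[[0.005,-0.025,0,0,0,0,1],[0.011,-0.065,0,0,0,0,1],[0.018,-0.11,0,0,0,0,1],[0.025,-0.155,0,0,0,0,1],[0.032,-0.2,0,0,0,0,1],[0.039,-0.245,0,0,0,0,1],[0.046,-0.29,0,0,0,0,1],[0.053,-0.335,0,0,0,0,1],[0.06,-0.38,0,0,0,0,1],[0.066,-0.42,0,0,0,0,1]]]'
python3 -m jog '[[[0.005,-0.035,0,0,0,0,1],[0.009,-0.06,0,0,0,0,1],[0.011,-0.07,0,0,0,0,1],[0.011,-0.0733,0,0,0,0,1],[0.011,-0.0733,0,0,0,0,1],[0.011,-0.0733,-0.01,0,0,0,1],[0.011,-0.0733,-0.025,0,0,0,1],[0.011,-0.0733,-0.045,0,0,0,1],[0.011,-0.0733,-0.06,0,0,0,1],[0.011,-0.0733,-0.07,0,0,0,1]]]'
python3 -m jog '[[[0,0,-0.01,0,0,0,1],[0,0,-0.018,0,0,0,1],[0,0,-0.022,0,0,0,1],[0,0,-0.024,0,0,0,1],[0,0,-0.025,0,0,0,1],[0,0,-0.026,0,0,0,1],[0,0,-0.0265,0,0,0,1],[0,0,-0.0268,0,0,0,1],[0,0,-0.0268,0,0,0,1],[0,0,-0.0268,0,0,0,1]]]'
```

```text
t: 39.65
tcp_pos: [0.5816, -0.0091, 0.1224]
ee_rot: [0.158, 1.565, -0.158]
wrist_force: [-0.0, 0.4, -0.8]
gripper_width: 0.0236
t: 40.65
tcp_pos: [0.5916, -0.0787, 0.0509]
ee_rot: [0.157, 1.567, -0.156]
wrist_force: [0.2, 0.4, -0.0]
gripper_width: 0.0233
t: 41.65
tcp_pos: [0.5927, -0.0803, 0.0259]
ee_rot: [0.158, 1.565, -0.158]
wrist_force: [0.2, 0.7, -0.1]
gripper_width: 0.0235
```

```bash
python3 -m jog '[[[0,0,0,0,0,0,0.43],[0,0,0,0,0,0,0.38],[0,0,0,0,0,0,0.3],[0,0,0,0,0,0,0.2],[0,0,0,0,0,0,0.1],[0,0,0,0,0,0,-0.1],[0,0,0,0,0,0,-0.2],[0,0,0.01,0,0,0,-0.2],[0,0,0.05,0,0,0,-0.2],[0,0,0.1,0,0,0,-0.2]]]'
python3 -m jog '[[[-0.02,-0.03,0.02,0,0,0,-0.2],[-0.04,-0.06,0.04,0,0,0,-0.2],[-0.06,-0.09,0.06,0,0,0,-0.2],[-0.08,-0.12,0.08,0,0,0,-0.2],[-0.1,-0.15,0.1,0,0,0,-0.2],[-0.12,-0.18,0.1,0,0,0,-0.2],[-0.14,-0.21,0.1,0,0,0,-0.2],[-0.16,-0.24,0.1,0,0,0,-0.2],[-0.18,-0.27,0.1,0,0,0,-0.2],[-0.19,-0.28,0.1,0,0,0,-0.2]]]'
python3 - <<'E'
from h import *
f=grab_frame("scene");g=grab_frame("top")
a=cv2.resize(g["image"][140:240,215:335],(480,400),interpolation=cv2.INTER_CUBIC)
b=cv2.resize(f["image"][180:280,200:290+70],(640,400),interpolation=cv2.INTER_CUBIC)[:,80:400]
b=cv2.resize(f["image"][180:300,226:322],(320,400),interpolation=cv2.INTER_CUBIC)
cv2.imwrite("pics/a7.png",cv2.convertScaleAbs(np.hstack([a,b]),alpha=1.5))
d=np.array([.98,-.199]);r=np.array([-.199,-.98])
for F,w in((g,(215,335,130,260)),(f,(215,350,180,290))):
 for n,a,b in(("yel",18,32),("blue",104,125),("red",0,6)):
  k,l,st,c=cv2.connectedComponentsWithStats(hsvmask(F,a,b,130))
  for i in range(1,k):
    if st[i,4]>10 and w[0]<c[i][0]<w[1] and w[2]<c[i][1]<w[3]:
      P=ray(F,*c[i],.020 if n=="yel" else .017)[:2];V=ray(F,*c[i],.063 if n=="yel" else .053)[:2]
      print(n,st[i,4],c[i].round(1),"d,r",(P@d).round(4),(P@r).round(4),"ifvial",(V@d).round(4),(V@r).round(4))
E
```

```text
t: 42.65
tcp_pos: [0.5911, -0.0799, 0.1259]
ee_rot: [0.158, 1.569, -0.157]
wrist_force: [0.4, -1.2, 0.6]
gripper_width: 0.0512
t: 43.65
tcp_pos: [0.4011, -0.3626, 0.2266]
ee_rot: [0.158, 1.564, -0.161]
wrist_force: [0.5, 1.3, 1.1]
gripper_width: 0.0512
yel 45 [276.1 164.4] d,r 0.6134 -0.1236 ifvial 0.6071 -0.1225
yel 11 [270.3 194.2] d,r 0.5362 -0.1224 ifvial 0.5325 -0.1214
yel 108 [268.3 204. ] d,r 0.5109 -0.1221 ifvial 0.5081 -0.1212
blue 46 [243.9 161.6] d,r 0.6041 -0.2053 ifvial 0.5991 -0.2021
blue 72 [237.3 197.5] d,r 0.5111 -0.2024 ifvial 0.5088 -0.1993
red 32 [307.1 176.2] d,r 0.6007 -0.0402 ifvial 0.5958 -0.0417
red 44 [299.5 210.4] d,r 0.5114 -0.0415 ifvial 0.509 -0.043
yel 64 [283.9 219.4] d,r 0.507 -0.1197 ifvial 0.5618 -0.1214
yel 38 [282.6 232.7] d,r 0.5577 -0.1182 ifvial 0.6096 -0.12
yel 25 [280.8 248.5] d,r 0.6131 -0.1158 ifvial 0.6617 -0.1178
blue 40 [317.4 221.4] d,r 0.509 -0.2004 ifvial 0.5546 -0.198
blue 35 [318.6 234.7] d,r 0.5588 -0.2021 ifvial 0.602 -0.1995
red 40 [250.4 220.4] d,r 0.5096 -0.0386 ifvial 0.5552 -0.044
red 29 [246.8 232.4] d,r 0.5551 -0.0339 ifvial 0.5985 -0.0396
```

View pics/a7.png

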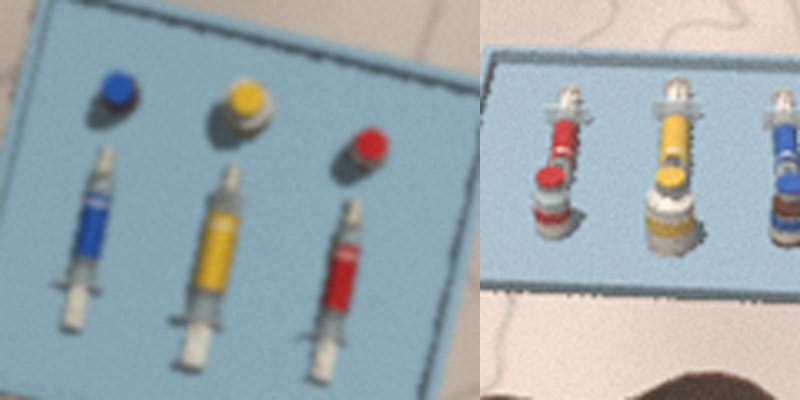

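All three vials are upright off their own tips: caps at (118,90), (247,98) and (370,146) in the left crop. The syringes are parallel and level. Handing in.

```bash
python3 -c "
from plant import *
print(observe()['t'],observe()['dq'].round(3));print(hand_in())"
```

```text
43.75 [ 0.048 -0.001 -0.005  0.001  0.016  0.03 ]
the job is handed in; nothing more can be done
None
```

The job is handed in at 43.75 s. I laid the yellow syringe and then the red one to the right of the untouched blue one, regripped both to even them up, and stood the blue, yellow and red vials off their tips. The green vial was not touched.

**Last checks (both cameras):**
- **Syringes:** neighbouring centre lines are about 80 mm apart. The barrels are level to about 1 mm on the top camera and 2–3 mm on the oblique one. Axes were last measured before the trim, within about 1.5° of the blue one; they still looked parallel afterwards.
- **Vials:** all three are upright and about 1 mm or less off their syringe's line. Their clearances from the tip caps come to roughly 18–23 mm.
- **Forces:** the highest wrist force reported was about 5 N, and nothing toppled.

**Disagreements and slips:**
- The two cameras, and the cameras and the arm, disagree by 2–3 mm in absolute position, so I relied on relative measurements for the layout.
- One jog row had a stray sideways value. The arm twitched in free air, and the later rows of that call corrected it without touching anything.
- The arm was still drifting at up to 0.05 rad/s when I handed in, well clear of everything.

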